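# Feel the plate gap of a bench mill with a taper feeler gauge

### The arm

A 6-joint arm with a two-finger parallel gripper is mounted at the origin on a cart in front of the work surface, level with it; the furniture and walls round the work are solid. World frame = base frame: x ahead of the robot, y to its left, z up, the work surface at z = 0. Lengths are in mm, angles in rad, forces in N, time in s.
With the tool pointing down it reaches from about 275 to 750 mm from the base axis. Payload 10.2 kg.
Tool frame: the origin (TCP) lies on the centre line of the jaws, within the pads' length; the fingertips stand 17 mm ahead of it and the grasp point (between the pads) lies 2 mm behind it (ctrl.tip_extent is the distance from the TCP to the fingertips, in mm); z points along the fingers, y is the line along which they close (so a half turn about z gives the same grasp; the last joint's range is limited). The gripper opens to 85 mm and grips with 20 to 120 N. Pads are 22 mm wide; open, the fingers measure 114 mm over their backs; the gripper's body (76 mm by 85 mm) begins 54 mm behind the grasp point. The pads swing forward as they close: fully open they stand 13 mm farther back than shut.
Start: joints at [1.004, 0.313, 1.498, -0, 1.331, -0.223], TCP at [176.973, 494.279, 248.294] pointing down, gripper open.
Joint ranges: [-2.94, 2.94], [-0.97, 2.17], [0.19, 2.56], [-1.23, 4.37], [0.02, 3.11], [-2.88, 2.88]. Speed limits (rad/s): [2.39, 2.39, 3.01, 3.14, 3.14, 3.14].

### API

Orientations are given as a unit quaternion [w, x, y, z].
In Python, from rig import sensors, capture, ctrl, cut_out, place_of gives the robot as it stands.
- The arm moves only by the shell command python3 -m jog 'ROWS' [FORCE]. ROWS is JSON, a list of rows, each a list of 3 entries, a list of its own where there are three numbers: the shift along the world's x, y, z in mm, then the turn, a rotation vector about the world's x, y, z in degrees, then the closure, from 0 (fully open) to 1 (shut). A call has exactly 8 rows; each row is the pose to reach, as a shift and turn from the pose commanded when the call began; what a row does not reach only later rows make up. A row lasts 1/12 s, in which the tool goes at most 41.7 mm and 7.16 degrees, less where a joint would pass 70% of its speed; a pose out of reach is approached as far as the arm can. A call with a gripper value outside its range is refused whole. The fingers move at their own pace and stop on an object; FORCE is the grip in N (left out, the last holds). Time passes only in rows, so rows that repeat a pose let the fingers close, or fill a call up. It gives the time, the measured TCP pose, the force and the opening at its end, in the units of the state.
- sensors.sense(): the state, without advancing time (a new reading comes with each control period).
- capture(name): name is "side" or "top"; returns a dict with "color" (420x560x3 uint8, blue, green, red), "z_map" (420x560 float32, mm along the optical axis (not along the pixel's ray), 0 where there is no reading), "camera_matrix" (3x3 intrinsics, pixels), "R" (3x3) and "t" (3): a world point X has camera coordinates R X + t. Camera axes: x right, y down, z forward; pixel columns grow to the right and rows downward; lengths in mm; the calibration is good to about 2 mm. A picture is of the moment at which its call begins.
- ctrl.finish_job(): hands the job in, once; it reports no verdict.
Trained networks look in a picture, given as the dict that the camera call returned (one of the last four; its "shot" number tells which), for a name from the list of things; names that differ only in an ending like _2 or _b are one class to them, and where a whole thing is asked for, a point or a joint stands for the part that bears it (a point fixed in the world has none). Each returns a list of dicts, best first, with "p" (0 to 1); they miss things now and then, are a little off and sometimes report something else, mostly with a low value. They report only what shows in the picture. A call takes as long as a camera call.
- cut_out(picture, query): "region" (420x560 bool, what is visible of it) and "box" ([left, top, right, bottom] in pixels, round what is visible of it).
- place_of(picture, query): "centre" ([row, column] in pixels: a listed point, or the origin of a listed thing).
The state is a dict: "time_s": time; "joints": joint angles; "dq": joint speeds; "tau": joint torques, N m; "eef_pos": TCP position; "ee_rot": TCP orientation; "force": force on the tool from outside, world axes, zero at the start; "wrist_torque": the same for the moment, N m; "grip_width": opening from 0.0 (shut) to 1.0 (fully open).
Only numpy, scipy, OpenCV 4.12 (cv2) and the standard library are available. Lean on these libraries where they do the work, as an engineer would, in place of code of your own. Each camera call takes 0.05 s, during which the arm holds its last target. There are 200 camera calls.

### The job

Take the taper feeler gauge out of its wooden stand by its black handle and, from straight above, slide its wedge-shaped leaf down between the two upright grinding plates of the bench mill, upright, flat to the plates and midway along their top. Go gently until the leaf just drags snugly on both plates; do not force the sprung plate back. Stay there: the program finishes with the gripper still holding the gauge at that depth, so that the gap can be read off the leaf; leave the tins and the brush where they are.

Things in the scene. Friction and masses are not known exactly. Their poses are not given: they have to be found in the camera images.
- gauge: Taper feeler gauge, 140 mm long, about 90 g, standing leaf down in the stand's middle slot. Origin: centre of the underside of its steel collar (34 x 20 x 5 mm). z runs up to the handle's end, x along the leaf's width, y across its thickness; half a turn about z changes nothing. Black handle 28 (x) x 14 (y) mm, z 4 to 62 mm. Below: 18 mm spring stem, then the leaf.
- handle_grip (a point): Middle of the black handle, 35 mm above the collar's underside: grip here, across the 14 mm (along the gauge's y).
- leaf_tip (a point): Centre of the leaf's lower end, 78 mm below the gauge's origin; axes as the gauge's. The steel leaf is 16 mm wide (x), 60 mm long, 2.5 mm thick at the tip and evenly thicker on both faces up to 7.5 mm at its top: 1 mm per 12 mm of length.
- leaf (a joint): Sideways bend of the stem, rad, 0 straight (leaf about the gauge's x, pivot 6 mm below its origin), 1.4 N m/rad: so a leaf a millimetre or two off still finds the middle of the gap. The gauge is stiff otherwise.
- stand: Wooden stand, fixed. Origin: centre of its underside, z up. Foot 84 (x) x 124 (y) x 12 mm, block 70 x 110 mm, top 92 mm above the worktop. The gauge's collar rests on its top over the middle of three slots (23 x 14 mm, 80 mm deep) with the leaf hanging in it: lift straight up by over 80 mm. The outer slots, 38 mm off along y, are empty.
- mill: Bench plate mill, grey, fixed; base 150 (x) x 260 (y) mm. Origin: on the worktop below the grinding face of the fixed plate; z up, y along the axis, 105 mm high. Two upright round plates, 120 mm across, 14 mm thick, top at z = 165 mm: the fixed one at y = 0 to 14 mm, the sprung one facing it on the -y side. A hopper (y 30 to 100 mm) reaches z = 170 mm, a handwheel (y -150 mm) 160 mm.
- fixed_rim (a point): Point in the plane of the fixed plate's face, midway along x, level with the plates' top (mill frame 0, 0, 165 mm). Each face is chamfered at the rim, 5 mm in y over the outer 4.5 mm, so the mouth is 10 mm wider than the gap; below that the gap is parallel and empty.
- moving_rim (a point): The same point in the plane of the sprung plate's face. The gap is the distance of the two points along the mill's y, 3.4 to 5.2 mm, different every time; the leaf goes in midway between them. It touches both plates when it is as thick as the gap at 4.5 mm below the top.
- spindle: Spindle with black handwheel on the mill's -y side, carrying the sprung plate; stays at its setting. Origin: on the axis, in the plane of the sprung plate's face; axes as the mill's.
- relief (a joint): Travel of the sprung plate away from the fixed one, m: 0 at rest on its stop. It starts to give when pushed with 6 N and yields 1 mm for each further 6 N. Merely snug it stays near 0; 1 mm is forced. Steel on steel with a friction of about 0.6: a downward push of 4 to 8 N on the gauge presses the leaf on each plate with about 3 to 6 N, which is snug.
- catch_tin: Aluminium tin 60 mm across, 26 mm high, loose on the mill's base below the plates. Origin: centre of its underside.
- sieve_brush: Brush with wooden handle, 184 mm long (its y), loose on the worktop on the robot's side of the mill. Origin: centre of its underside.
- soil_tin: Aluminium tin of soil 60 mm across, 26 mm high, loose on the worktop beside the stand. Origin: centre of its underside.

How it is judged:
By the outcome, as a careful person would: the job done as asked, in the order asked, and still so for the second after the job is handed in, while the arm keeps its last pose, push and grip.
It also fails if it takes over 38 s, if anything falls off the work surface, if the arm or the gripper's body presses on something with over 40 N, if the wrist force passes 120 N, or if a joint passes its speed limit or range.

## Working session

There is one attempt and no reset: what is moved stays moved. The work goes in short steps, Python scripts to look and compute and a shell command to move; the robot and the scene stay as the last step left them, time stands still between calls to the robot, and variables do not carry over. Pictures are saved under pics/ and viewed, on a budget of 10 in all, crops included, one or two more only if the job needs it, and the job is handed in when it is done.

```bash
mkdir -p pics; ls; cat > h.py <<'E'
import numpy as np, cv2
from rig import sensors, capture, ctrl, cut_out, place_of
def ray(p,rc):
    K,R,t=(np.array(p[k],float) for k in("camera_matrix","R","t"))
    d=R.T@np.linalg.inv(K)@[rc[1],rc[0],1.]; return -R.T@t,d
def at_z(p,rc,z):
    o,d=ray(p,rc); return o+d*(z-o[2])/d[2]
def tri(p,a,q,b):
    o1,d1=ray(p,a);o2,d2=ray(q,b)
    s=np.linalg.lstsq(np.c_[d1,-d2],o2-o1,rcond=None)[0]
    x,y=o1+d1*s[0],o2+d2*s[1]; return (x+y)/2,np.linalg.norm(x-y)
def cloud(p,m):
    K,R,t=(np.array(p[k],float) for k in("camera_matrix","R","t"))
    z=p["z_map"]; m=m&(z>0); r,c=np.nonzero(m)
    P=(np.linalg.inv(K)@np.array([c,r,np.ones_like(r)]))*z[m]
    return (R.T@(P-t[:,None])).T
E
python3 - <<'E'
from h import *
np.set_printoptions(precision=1,suppress=True)
S=capture("side");T=capture("top")
for n,p in(("side",S),("top",T)): cv2.imwrite(f"pics/{n}0.png",p["color"]); print(n,-p["R"].T@p["t"],p["R"][2],p["camera_matrix"][0,0])
for q in["handle_grip","leaf_tip","gauge","stand","mill","fixed_rim","moving_rim","spindle","soil_tin","sieve_brush","catch_tin"]:
    a=place_of(S,q)[:2];b=place_of(T,q)[:2]
    print(q,[(np.array(x["centre"]),round(x["p"],2)) for x in a],[(np.array(x["centre"]),round(x["p"],2)) for x in b], tri(S,a[0]["centre"],T,b[0]["centre"]) if a and b else "")
print(sensors.sense())
E
```

```text
pics
side [  16.8 -682.8  863.3] [ 0.4  0.7 -0.6] 526.0604857188126
top [ 334.6  127.  1302.6] [ 0.1 -0.  -1. ] 523.9197264461825
handle_grip [(array([190.5, 262.8]), 0.52), (array([257.5, 359.5]), 0.5)] [] 
leaf_tip [] [(array([194.1, 367.4]), 0.3)] 
gauge [(array([208.4, 265.4]), 0.72)] [(array([237.7, 246.3]), 0.67)] (array([444.2, 178. ,  73.6]), np.float64(3.182717830127826))
stand [(array([235.4, 265. ]), 0.82)] [(array([238.7, 246.2]), 0.62)] (array([447. , 183.3, -17.6]), np.float64(2.6826506258798157))
mill [(array([290.7, 352.6]), 0.64)] [(array([202.1, 354.1]), 0.68), (array([197.1, 361.7]), 0.46)] (array([525.9, -88. ,   3. ]), np.float64(12.214682511082202))
fixed_rim [(array([233.3, 362.1]), 0.57)] [(array([194.7, 367.1]), 0.61), (array([236.8, 248.4]), 0.4)] (array([521.1, -91.3, 174.2]), np.float64(0.08229401892788688))
moving_rim [(array([238.1, 363. ]), 0.7)] [(array([195.4, 365.4]), 0.85)] (array([523.4, -91. , 159.9]), np.float64(2.9423713279535364))
spindle [(array([259.6, 358. ]), 0.57)] [(array([196.2, 363. ]), 0.63)] (array([524.8, -92.8, 102.7]), np.float64(10.842309898513122))
soil_tin [(array([230.2, 265.8]), 0.44)] [(array([237.7, 204.2]), 0.62)] (array([ 479.1,  290.5, -100.1]), np.float64(39.9724279789968))
sieve_brush [(array([301.8, 310.7]), 0.92)] [(array([239.5, 246. ]), 0.56), (array([248.6, 343.4]), 0.55)] (array([ 516.5,  168.1, -293.6]), np.float64(108.31155941495715))
catch_tin [(array([287. , 358.2]), 0.86)] [] 
{'time_s': 1.2, 'joints': array([ 1. ,  0.3,  1.5,  0. ,  1.3, -0.2]), 'dq': array([ 0., -0., -0.,  0., -0.,  0.]), 'tau': array([ -0. , -41.2, -26. ,  -0. ,   0. ,   0. ]), 'eef_pos': array([177. , 494.3, 248.3]), 'ee_rot': array([-0. ,  0.2,  1. ,  0. ]), 'force': array([ 0.7, -0.1,  0.3]), 'wrist_torque': array([ 0. , -0. , -0.1]), 'grip_width': 0.9966128183757069}
```

View images.

View pics/side0.png

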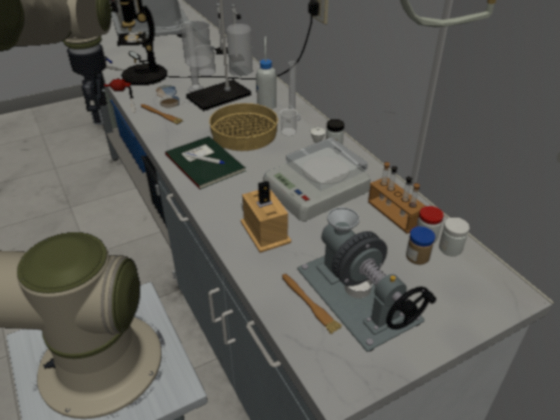

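View pics/top0.png

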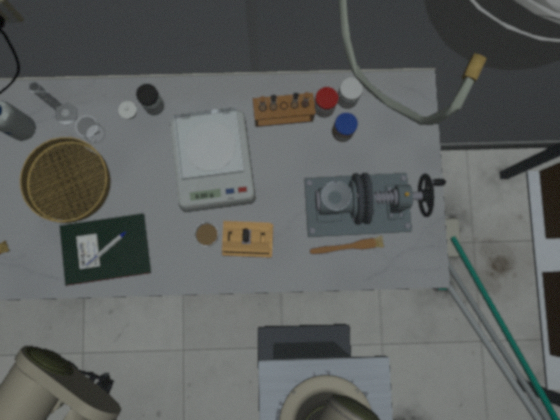

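```bash
cat > m.py <<'E'
from h import *
np.set_printoptions(precision=1,suppress=True)
S=capture("side");T=capture("top")
def rect(P):
    (c,(w,h),a)=cv2.minAreaRect(P[:,:2].astype(np.float32)); return np.array(c),round(w,1),round(h,1),round(a,1)
for q in["stand","mill","gauge","moving_rim","fixed_rim"]:
    for n,p in(("side",S),("top",T)):
        for x in cut_out(p,q)[:1]:
            m=np.array(x["region"]); P=cloud(p,m)
            print(q,n,round(x["p"],2),x["box"],m.sum(),"z pct",np.percentile(P[:,2],[1,20,50,80,99]),"med",np.median(P,0))
            if n=="top":
                print("  full z-window rects")
                for lo,hi in((5,35),(80,102),(130,180)):
                    Q=P[(P[:,2]>lo)&(P[:,2]<hi)]
                    if len(Q)>8: print("  ",lo,hi,len(Q),rect(Q),"z",np.median(Q[:,2]))
            elif q=="gauge":
                Q=P[P[:,2]>100]; print("  side",len(Q),rect(Q),Q.max(0),Q.min(0))
cv2.imwrite("pics/crop.png",np.vstack([cv2.resize(T["color"][165:265,200:450],None,fx=3.0,fy=3.0,interpolation=cv2.INTER_CUBIC),cv2.resize(S["color"][175:285,240:490],None,fx=3,fy=2.7,interpolation=cv2.INTER_CUBIC)])[:600])
E
python3 m.py
```

```text
stand side 0.62 [298.1, 205.1, 423.7, 350.7] 6002 z pct [  7.7  12.   20.4 129.3 166.5] med [ 497.1 -109.6   20.4]
stand top 0.67 [218.4, 219.3, 272.6, 256.9] 1592 z pct [ 6.6 42.9 90.9 93.3 97. ] med [439.  175.5  90.9]
  full z-window rects
   5 35 300 (array([443.6, 179.6]), 123.4, 81.4, 88.4) z 12.0224822467795
   80 102 1194 (array([445.6, 180. ]), 109.9, 70.3, 86.1) z 91.82447148537156
mill top 0.78 [302.8, 169.9, 410.6, 234.7] 5430 z pct [  7.7  12.8  17.8 139.6 168.4] med [507.9 -69.7  17.8]
  full z-window rects
   5 35 3287 (array([525.9, -96.8]), 150.8, 260.1, 1.7) z 14.1469702631902
   80 102 63 (array([528.3, -84.2]), 111.7, 202.9, 15.1) z 91.98085474385188
   130 180 1357 (array([520.4, -92.1]), 209.9, 103.8, 71.9) z 149.7450711792588
gauge side 0.72 [257.1, 182.2, 273.3, 206.7] 314 z pct [ 91.  101.7 123.6 144.5 154. ] med [440.  170.6 123.6]
  side 254 (array([442.1, 173.8]), 16.2, 29.8, 84.1) [457.1 182.7 155.6] [426.9 165.2 100.1]
gauge top 0.68 [239.9, 231.0, 250.4, 245.2] 124 z pct [ 93.8  99.8 151.  154.5 158.7] med [441.5 177.8 151. ]
  full z-window rects
   80
[... 269 characters left out ...]
ing_rim top 0.79 [361.8, 174.2, 374.9, 224.5] 474 z pct [ 13.9 136.3 150.8 161.  166.9] med [517.6 -96.7 150.8]
  full z-window rects
   130 180 408 (array([526.5, -99.7]), 108.6, 26.9, 1.4) z 153.9552696982313
fixed_rim side 0.62 [297.6, 209.7, 422.4, 352.3] 5952 z pct [  7.9  12.   20.4 129.3 166. ] med [ 497.  -106.9   20.4]
fixed_rim top 0.64 [305.8, 171.7, 409.6, 236.2] 5583 z pct [  5.2  12.7  17.5 137.4 168.4] med [507.2 -69.5  17.5]
  full z-window rects
   5 35 3362 (array([525.9, -96.6]), 150.8, 260.5, 1.7) z 14.100654014921625
   80 102 67 (array([519.3, -92.3]), 210.4, 109.2, 73.0) z 92.1192376347856
   130 180 1352 (array([520.4, -92.1]), 209.9, 103.8, 71.9) z 149.57980757851027
```

View pics/crop.png

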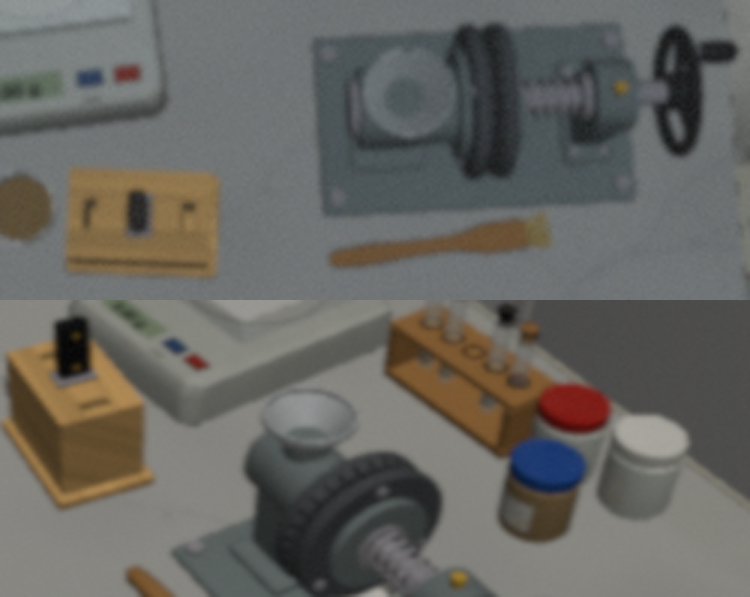

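```bash
python3 - <<'E'
from h import *
np.set_printoptions(precision=2,suppress=True,linewidth=200)
from scipy.spatial.transform import Rotation as Ro
T=capture("top");S=capture("side")
s=sensors.sense();q=s["ee_rot"];M=Ro.from_quat(np.r_[q[1:],q[0]]).as_matrix();print(s["eef_pos"],q,"tool y",M[:,1],np.degrees(np.arctan2(M[1,1],M[0,1])))
# profile across plates near the top: cast points z=165 on top cam at x=526 along mill y
K,R,t=T["camera_matrix"],T["R"],T["t"]
th=np.radians(1.7);xd=np.array([np.cos(th),np.sin(th),0]);yd=np.array([-np.sin(th),np.cos(th),0])
def prof(p,img,z,us,vs):
    out=[]
    K,R,t=p["camera_matrix"],p["R"],p["t"]
    for v in vs:
        X=np.array([526,-91,z])+v*yd+us[:,None]*xd
        c=(K@(R@X.T+t[:,None]));c=(c[:2]/c[2]).astype(np.float32)
        out.append(cv2.remap(img,c[0][None],c[1][None],cv2.INTER_LINEAR).mean())
    return np.array(out)
vs=np.arange(-36,37,1.5)
g=cv2.cvtColor(T["color"],cv2.COLOR_BGR2GRAY).astype(np.float32)
gs=cv2.cvtColor(S["color"],cv2.COLOR_BGR2GRAY).astype(np.float32)
a=prof(T,g,165,np.arange(-10,11,2.),vs);b=prof(T,T["z_map"],165,np.arange(-10,11,2.),vs);c=prof(S,gs,165,np.arange(-4,5,2.),vs)
for r in zip(vs-91,a,1302.6-b,c):print(np.array(r))
for n,p in(("T",T),("S",S)):
  for k in["fixed_rim","moving_rim"]:
    for x in place_of(p,k)[:1]: print(n,k,np.array(x["centre"]),at_z(p,x["centre"],165),round(x["p"],2))
cv2.imwrite("pics/pl.png",np.hstack([cv2.resize(T["color"][165:230,335:395],(395,430),interpolation=cv2.INTER_CUBIC),cv2.resize(S["color"][220:285,330:390],(395,430),interpolation=cv2.INTER_CUBIC)]))
E
```

```text
[176.99 494.28 248.28] [-0.    0.17  0.99 -0.  ] tool y [ 0.34  0.94 -0.  ] 70.29821420963196
[-127.     85.62   55.88   44.23]
[-125.5    85.04   60.42   41.04]
[-124.     83.9    65.46   39.25]
[-122.5    83.8    56.13   38.36]
[-121.     84.69   56.31   37.99]
[-119.5    86.11   60.22   37.25]
[-118.     87.31   55.36   37.46]
[-116.5    87.77   56.85   38.56]
[-115.     86.48   59.85   39.94]
[-113.5    84.27   65.08   40.9 ]
[-112.     82.91   60.7    43.89]
[-110.5    81.31   53.3    48.64]
[-109.     80.42   60.44   53.02]
[-107.5    78.19  106.6    56.56]
[-106.     74.02  130.27   58.76]
[-104.5    68.01  138.02   59.75]
[-103.     61.84  145.51   59.  ]
[-101.5    57.92  146.34   56.55]
[-100.     56.35  146.72   52.74]
[-98.5   54.58 147.15  48.1 ]
[-97.    51.58 147.17  45.18]
[-95.5   48.82 146.92  45.76]
[-94.    46.41 145.53  48.68]
[-92.5   43.81 144.37  51.31]
[-91.    41.15 144.05  53.58]
[-89.5   38.71 140.37  55.11]
[-88.    39.05 133.45  55.94]
[-86.5   43.07 129.8   57.49]
[-85.    47.45 139.36  59.73]
[-83.5   51.54 145.88  62.4 ]
[-82.    55.21 146.96  67.88]
[-80.5   57.27 147.33  76.21]
[-79.    57.77 147.42  88.47]
[-77.5   56.53 146.34 103.03]
[-76.    55.25 146.59 116.16]
[-74.5   54.58 147.18 125.06]
[-73.    56.67 145.42 130.33]
[-71.5   61.68 141.92 132.93]
[-70.    68.02 136.91 133.69]
[-68.5   73.21 134.19 134.24]
[-67.    76.21 131.9  134.3 ]
[-65.5   74.82 130.33 133.74]
[-64.    71.02 130.3  131.64]
[-62.5   67.69 129.69 127.11]
[-61.    68.41 124.64 120.64]
[-59.5   74.26 117.9  113.76]
[-58.    83.23 116.98 109.19]
[-56.5   90.11 126.12 109.25]
[-55.    93.49 142.32 111.01]
T fixed_rim [192.5 365.2] [527.68 -89.19 165.  ] 0.71
T moving_rim [194.4 366.5] [523.37 -91.84 165.  ] 0.87
S fixed_rim [236.  362.2] [523.34 -90.   165.  ] 0.96
S moving_rim [235.6 363.3] [525.92 -90.09 165.  ] 0.6
```

View pics/pl.png

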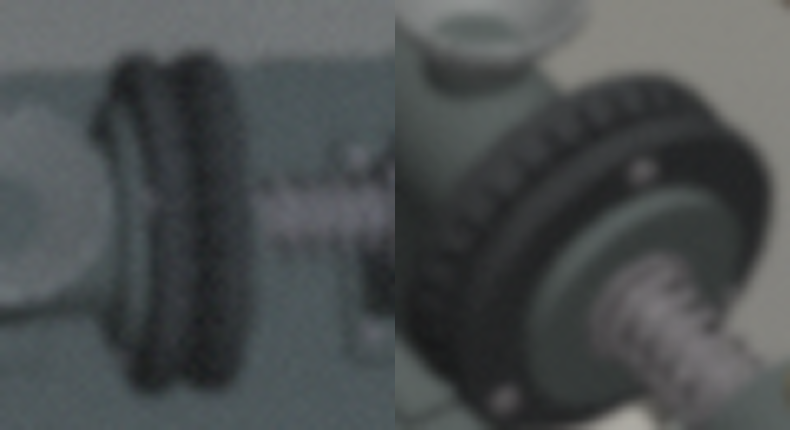

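```bash
python3 -m jog '[[[25,-30,0],[0,0,2],0],[[50,-59,0],[0,0,4],0],[[75,-89,0],[0,0,6],0],[[100,-118,0],[0,0,8],0],[[125,-148,0],[0,0,10],0],[[150,-177,0],[0,0,12],0],[[175,-207,0],[0,0,14],0],[[200,-236,0],[0,0,16.7],0]]' 40
python3 -m jog '[[[25,-30,0],[0,0,0],0],[[50,-60,0],[0,0,0],0],[[67.3,-79.9,-15],[0,0,0],0],[[67.3,-79.9,-40],[0,0,0],0],[[67.3,-79.9,-60],[0,0,0],0],[[67.3,-79.9,-60],[0,0,0],0],[[67.3,-79.9,-60],[0,0,0],0],[[67.3,-79.9,-60],[0,0,0],0]]'
python3 - <<'E'
from h import *
np.set_printoptions(precision=2,suppress=True)
from scipy.spatial.transform import Rotation as Ro
s=sensors.sense();q=s["ee_rot"];M=Ro.from_quat(np.r_[q[1:],q[0]]).as_matrix();print(s["eef_pos"],M[:,1],M[:,2],s["time_s"],s["force"],s["wrist_torque"])
S=capture("side");cv2.imwrite("pics/s1.png",cv2.resize(S["color"][100:280,180:420],(800,600),interpolation=cv2.INTER_CUBIC))
E
```

```text
time_s: 2.77
eef_pos: [377.8, 256.6, 248.5]
ee_rot: [0.0, 0.025, 1.0, 0.0]
force: [0.2, 1.1, -0.5]
grip_width: 1.003
time_s: 3.43
eef_pos: [444.7, 178.7, 189.6]
ee_rot: [0.001, 0.026, 1.0, 0.0]
force: [0.7, -0.1, 0.4]
grip_width: 0.999
[444.74 178.69 189.63] [0.05 1.   0.  ] [ 0.  0. -1.] 3.4333 [ 0.69 -0.07  0.42] [-0.02  0.    0.02]
```

View pics/s1.png

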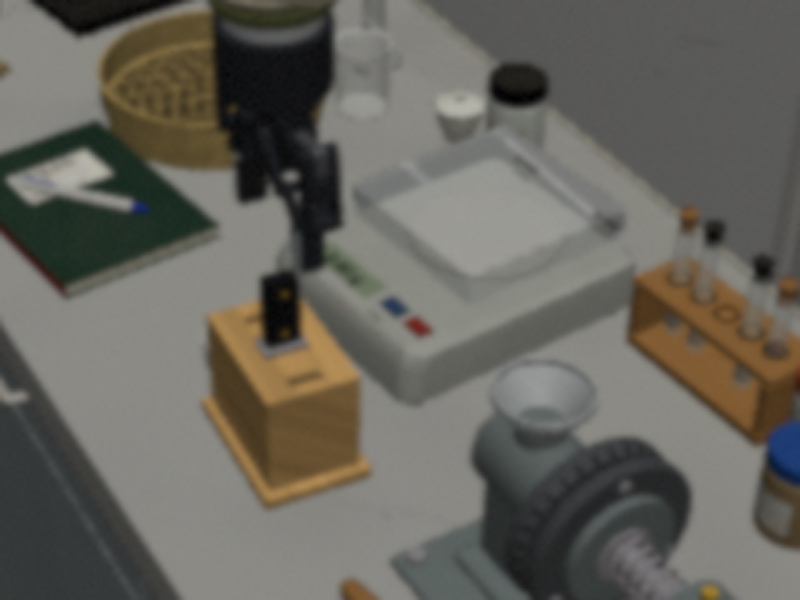

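```bash
python3 -m jog '[[[0,0,-16],[0,0,0],0],[[0,0,-32],[0,0,0],0],[[0,0,-48],[0,0,0],0],[[0,0,-60],[0,0,0],0],[[0,0,-64],[0,0,0],0],[[0,0,-64],[0,0,0],0],[[0,0,-64],[0,0,0],0.5],[[0,0,-64],[0,0,0],0.7]]' 50
python3 -m jog '[[[0,0,0],[0,0,0],0.8],[[0,0,0],[0,0,0],0.9],[[0,0,0],[0,0,0],1],[[0,0,0],[0,0,0],1],[[0,0,0],[0,0,0],1],[[0,0,0],[0,0,0],1],[[0,0,0],[0,0,0],1],[[0,0,0],[0,0,0],1]]'
```

```text
time_s: 4.15
eef_pos: [444.8, 178.6, 125.4]
ee_rot: [0.001, 0.026, 1.0, 0.0]
force: [0.1, 0.3, 0.7]
grip_width: 0.75
time_s: 4.82
eef_pos: [444.4, 178.4, 124.5]
ee_rot: [0.0, 0.026, 1.0, 0.0]
force: [-0.7, -0.1, 5.3]
grip_width: 0.153
```

```bash
python3 -m jog '[[[0,0,10],[0,0,0],1],[[0,0,30],[0,0,0],1],[[0,0,55],[0,0,0],1],[[0,0,80],[0,0,0],1],[[0,0,105],[0,0,0],1],[[0,0,130],[0,0,0],1],[[0,0,155],[0,0,0],1],[[0,0,172],[0,0,0],1]]'
python3 - <<'E'
from h import *
np.set_printoptions(precision=2,suppress=True)
from scipy.spatial.transform import Rotation as Ro
s=sensors.sense();q=s["ee_rot"];M=Ro.from_quat(np.r_[q[1:],q[0]]).as_matrix();print(s["eef_pos"],M[:,1],M[:,2],s["force"],s["wrist_torque"])
S=capture("side");cv2.imwrite("pics/s2.png",cv2.resize(S["color"][60:240,180:420],(800,600),interpolation=cv2.INTER_CUBIC))
E
```

```text
time_s: 5.48
eef_pos: [444.3, 178.4, 299.0]
ee_rot: [0.001, 0.026, 1.0, 0.0]
force: [-0.3, 0.2, -1.6]
grip_width: 0.157
[444.28 178.43 299.02] [0.05 1.   0.  ] [ 0.  0. -1.] [-0.32  0.25 -1.65] [-0.02 -0.04 -0.02]
```

View pics/s2.png

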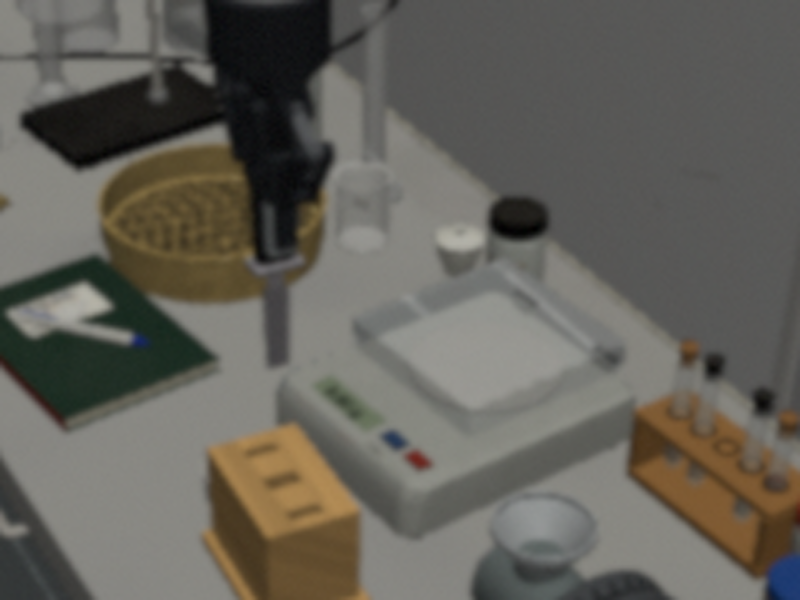

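```bash
python3 -m jog '[[[8,-26,5],[0,0,1],1],[[19,-63,10],[0,0,1.5],1],[[30,-99,10],[0,0,2],1],[[41,-135,10],[0,0,2.5],1],[[52,-171,10],[0,0,3],1],[[63,-207,10],[0,0,3.5],1],[[74,-243,10],[0,0,4],1],[[81.2,-268.1,5],[0,0,4.7],1]]'
python3 -m jog '[[[0,0,-5],[0,0,0],1],[[0,0,-10],[0,0,0],1],[[0,0,-10],[0,0,0],1],[[0,0,-10],[0,0,0],1],[[0,0,-10],[0,0,0],1],[[0,0,-10],[0,0,0],1],[[0,0,-10],[0,0,0],1],[[0,0,-10],[0,0,0],1]]'
python3 - <<'E'
from h import *
np.set_printoptions(precision=2,suppress=True)
from scipy.spatial.transform import Rotation as Ro
s=sensors.sense();q=s["ee_rot"];M=Ro.from_quat(np.r_[q[1:],q[0]]).as_matrix();print(s["eef_pos"],M[:,1],M[:,2],s["force"],s["wrist_torque"])
S=capture("side");T=capture("top")
tip=s["eef_pos"]+[0,0,2-35-78];print("tip exp",tip)
for n,p in(("S",S),("T",T)):
  K,R,t=p["camera_matrix"],p["R"],p["t"]
  for k,X in(("tip",tip),("gap",np.array([525.5,-89.7,165])),("collar",tip+[0,0,78])):
    c=K@(R@X+t);print(n,k,"proj row,col",c[1]/c[2],c[0]/c[2])
  for k in["leaf_tip","handle_grip","gauge","fixed_rim","moving_rim"]:
    for x in place_of(p,k)[:1]: print(n,k,np.array(x["centre"]),round(x["p"],2))
cv2.imwrite("pics/s3.png",cv2.resize(S["color"][170:290,310:470],(800,600),interpolation=cv2.INTER_CUBIC))
E
```

```text
time_s: 6.2
eef_pos: [525.9, -92.7, 301.4]
ee_rot: [0.0, -0.014, 1.0, -0.0]
force: [0.6, -0.7, -1.1]
grip_width: 0.156
time_s: 6.87
eef_pos: [525.5, -89.4, 291.6]
ee_rot: [0.0, -0.015, 1.0, -0.0]
force: [-0.6, 0.7, -0.4]
grip_width: 0.159
[525.49 -89.4  291.55] [-0.03  1.   -0.  ] [ 0. -0. -1.] [-0.63  0.69 -0.37] [ 0.01 -0.04 -0.06]
tip exp [525.49 -89.4  180.55]
S tip proj row,col 229.57398749557942 363.694463822449
S gap proj row,col 235.55181319146902 363.00918417520086
S collar proj row,col 198.21450504837443 367.8440730659716
S leaf_tip [230.6 362.4] 0.49
S handle_grip [184.1 367.6] 0.81
S gauge [199.3 366.3] 0.97
S fixed_rim [232.5 362.9] 0.88
S moving_rim [234.8 363.8] 0.74
T tip proj row,col 192.2623620461977 366.6454877227488
T gap proj row,col 193.4696008941234 365.48164335782303
T collar proj row,col 185.62334920543705 373.72395420874636
T handle_grip [239.1 205.1] 0.49
```

View pics/s3.png

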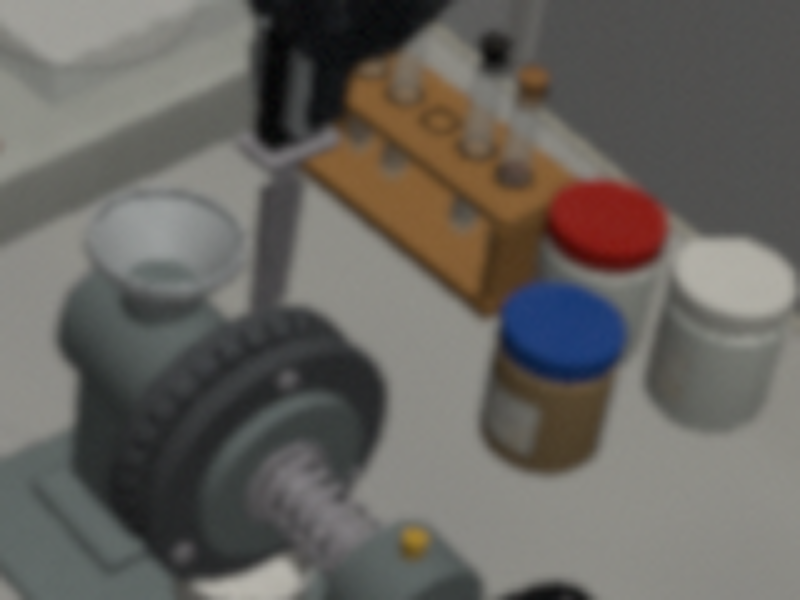

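```bash
cat > f.py <<'E'
import sys
from h import *
np.set_printoptions(precision=3,suppress=True)
n=int(sys.argv[1]);F=[]
for i in range(n):
    capture("top"); s=sensors.sense(); F.append(np.r_[s["force"],s["wrist_torque"]])
F=np.array(F);print("mean",F.mean(0),"se",F.std(0)/n**.5,"pos",s["eef_pos"],"t",s["time_s"])
E
python3 -m jog '[[[0,0,-3],[0,0,0],1],[[0,0,-6],[0,0,0],1],[[0,0,-9],[0,0,0],1],[[0,0,-12],[0,0,0],1],[[0,0,-13],[0,0,0],1],[[0,0,-13],[0,0,0],1],[[0,0,-13],[0,0,0],1],[[0,0,-13],[0,0,0],1]]'
python3 f.py 10
python3 -m jog '[[[0,0,-1.5],[0,0,0],1],[[0,0,-3],[0,0,0],1],[[0,0,-4.5],[0,0,0],1],[[0,0,-6],[0,0,0],1],[[0,0,-7.5],[0,0,0],1],[[0,0,-9],[0,0,0],1],[[0,0,-9],[0,0,0],1],[[0,0,-9],[0,0,0],1]]'
python3 f.py 8
```

```text
time_s: 8.13
eef_pos: [525.5, -89.7, 278.4]
ee_rot: [0.0, -0.015, 1.0, -0.0]
force: [0.3, -0.1, -0.4]
grip_width: 0.157
mean [-0.154 -0.185 -0.795  0.004 -0.002 -0.001] se [0.083 0.092 0.155 0.007 0.007 0.007] pos [525.465 -89.738 278.29 ] t 8.6333
time_s: 9.3
eef_pos: [525.5, -89.7, 269.2]
ee_rot: [-0.0, -0.015, 1.0, 0.0]
force: [0.4, -0.8, -0.8]
grip_width: 0.16
mean [ 0.057 -0.132 -0.996 -0.009 -0.007 -0.014] se [0.098 0.12  0.117 0.006 0.015 0.004] pos [525.465 -89.726 269.312] t 9.7
```

```bash
python3 -m jog '[[[0,0,-1.2],[0,0,0],1],[[0,0,-2.4],[0,0,0],1],[[0,0,-3.6],[0,0,0],1],[[0,0,-4.8],[0,0,0],1],[[0,0,-6],[0,0,0],1],[[0,0,-7],[0,0,0],1],[[0,0,-7],[0,0,0],1],[[0,0,-7],[0,0,0],1]]'
python3 f.py 8
```

```text
time_s: 10.37
eef_pos: [525.4, -89.7, 262.2]
ee_rot: [-0.0, -0.015, 1.0, 0.0]
force: [0.5, 1.0, -0.9]
grip_width: 0.162
mean [ 0.065 -0.114 -0.409 -0.033 -0.004  0.007] se [0.186 0.149 0.112 0.009 0.011 0.009] pos [525.482 -89.722 262.317] t 10.7667
```

```bash
python3 -m jog '[[[0,-0.3,-0.4],[0,0,0],1],[[0,-0.7,-0.8],[0,0,0],1],[[0,-0.7,-1.2],[0,0,0],1],[[0,-0.7,-1.6],[0,0,0],1],[[0,-0.7,-2],[0,0,0],1],[[0,-0.7,-2.4],[0,0,0],1],[[0,-0.7,-2.4],[0,0,0],1],[[0,-0.7,-2.4],[0,0,0],1]]'
python3 f.py 8
```

```text
time_s: 11.43
eef_pos: [525.5, -90.4, 259.9]
ee_rot: [-0.0, -0.015, 1.0, 0.0]
force: [0.8, 0.3, -0.7]
grip_width: 0.158
mean [-0.03  -0.035 -0.875  0.012  0.004 -0.007] se [0.214 0.164 0.187 0.01  0.009 0.011] pos [525.459 -90.403 259.882] t 11.8333
```

```bash
python3 -m jog '[[[0,0,-0.4],[0,0,0],1],[[0,0,-0.8],[0,0,0],1],[[0,0,-1.2],[0,0,0],1],[[0,0,-1.6],[0,0,0],1],[[0,0,-2],[0,0,0],1],[[0,0,-2.4],[0,0,0],1],[[0,0,-2.4],[0,0,0],1],[[0,0,-2.4],[0,0,0],1]]'
python3 f.py 4
```

```text
time_s: 12.5
eef_pos: [525.5, -90.4, 257.5]
ee_rot: [-0.0, -0.015, 1.0, 0.0]
force: [0.3, -0.9, -0.8]
grip_width: 0.153
mean [ 0.187  0.428 -0.514 -0.009 -0.009  0.004] se [0.136 0.318 0.116 0.018 0.017 0.004] pos [525.486 -90.42  257.519] t 12.7
```

```bash
python3 -m jog '[[[0,0,-0.4],[0,0,0],1],[[0,0,-0.8],[0,0,0],1],[[0,0,-1.2],[0,0,0],1],[[0,0,-1.6],[0,0,0],1],[[0,0,-2],[0,0,0],1],[[0,0,-2.4],[0,0,0],1],[[0,0,-2.4],[0,0,0],1],[[0,0,-2.4],[0,0,0],1]]'
python3 f.py 4
```

```text
time_s: 13.37
eef_pos: [525.5, -90.4, 255.1]
ee_rot: [-0.0, -0.015, 1.0, 0.0]
force: [-0.5, 0.1, -0.9]
grip_width: 0.156
mean [ 0.173  0.084 -0.363 -0.018  0.003  0.007] se [0.377 0.419 0.134 0.005 0.011 0.014] pos [525.482 -90.435 255.148] t 13.5667
```

```bash
python3 -m jog '[[[0,0,-0.4],[0,0,0],1],[[0,0,-0.8],[0,0,0],1],[[0,0,-1.2],[0,0,0],1],[[0,0,-1.6],[0,0,0],1],[[0,0,-2],[0,0,0],1],[[0,0,-2.4],[0,0,0],1],[[0,0,-2.4],[0,0,0],1],[[0,0,-2.4],[0,0,0],1]]'
python3 f.py 4
```

```text
time_s: 14.23
eef_pos: [525.5, -90.4, 252.7]
ee_rot: [-0.0, -0.015, 1.0, 0.0]
force: [0.1, -0.0, -1.6]
grip_width: 0.158
mean [ 0.346 -0.336 -1.245 -0.004 -0.004 -0.03 ] se [0.176 0.163 0.264 0.019 0.006 0.014] pos [525.491 -90.429 252.737] t 14.4333
```

```bash
python3 -m jog '[[[0,0,-0.4],[0,0,0],1],[[0,0,-0.8],[0,0,0],1],[[0,0,-1.2],[0,0,0],1],[[0,0,-1.6],[0,0,0],1],[[0,0,-2],[0,0,0],1],[[0,0,-2],[0,0,0],1],[[0,0,-2],[0,0,0],1],[[0,0,-2],[0,0,0],1]]'
python3 f.py 4
```

```text
time_s: 15.1
eef_pos: [525.5, -90.4, 250.6]
ee_rot: [-0.0, -0.015, 1.0, 0.0]
force: [0.9, -0.9, -1.7]
grip_width: 0.161
mean [ 0.516  0.213 -1.333 -0.031 -0.025 -0.002] se [0.158 0.217 0.145 0.014 0.008 0.017] pos [525.476 -90.428 250.66 ] t 15.3
```

```bash
python3 -m jog '[[[0,0,-0.4],[0,0,0],1],[[0,0,-0.8],[0,0,0],1],[[0,0,-1.2],[0,0,0],1],[[0,0,-1.6],[0,0,0],1],[[0,0,-2],[0,0,0],1],[[0,0,-2],[0,0,0],1],[[0,0,-2],[0,0,0],1],[[0,0,-2],[0,0,0],1]]'
python3 f.py 4
```

```text
time_s: 15.97
eef_pos: [525.6, -90.5, 248.9]
ee_rot: [0.0, -0.015, 1.0, -0.0]
force: [1.1, 0.5, 3.1]
grip_width: 0.163
mean [-0.158 -0.034  3.634  0.011 -0.029  0.007] se [0.121 0.125 0.248 0.004 0.016 0.011] pos [525.546 -90.431 248.822] t 16.1667
```

```bash
python3 -m jog '[[[0,0,-0.4],[0,0,0],1],[[0,0,-0.8],[0,0,0],1],[[0,0,-1.2],[0,0,0],1],[[0,0,-1.6],[0,0,0],1],[[0,0,-2],[0,0,0],1],[[0,0,-2],[0,0,0],1],[[0,0,-2],[0,0,0],1],[[0,0,-2],[0,0,0],1]]'
python3 f.py 4
```

```text
time_s: 16.83
eef_pos: [525.6, -90.5, 247.0]
ee_rot: [0.0, -0.015, 1.0, -0.0]
force: [-0.4, -0.7, 6.0]
grip_width: 0.154
mean [ 0.449  0.33   5.701 -0.019  0.046 -0.023] se [0.139 0.093 0.156 0.014 0.022 0.02 ] pos [525.614 -90.498 247.038] t 17.0333
```

```bash
python3 - <<'E'
from h import *
np.set_printoptions(precision=2,suppress=True)
from scipy.spatial.transform import Rotation as Ro
s=sensors.sense();q=s["ee_rot"];M=Ro.from_quat(np.r_[q[1:],q[0]]).as_matrix();print(s["eef_pos"],M[:,1],M[:,2],s["force"])
S=capture("side")
K,R,t=S["camera_matrix"],S["R"],S["t"];o=s["eef_pos"]+[0,0,2-35]
for k,X in(("gauge",o),("rim x0",np.array([525.6,-90.4,165])),("rim x+5",np.array([530.6,-90.4,165])),("rim y+2",np.array([525.6,-88.4,165]))):
    c=K@(R@X+t);print(k,c[1]/c[2],c[0]/c[2])
for k in["gauge","handle_grip","fixed_rim","moving_rim","catch_tin","spindle"]:
    for x in place_of(S,k)[:1]: print(k,np.array(x["centre"]),round(x["p"],2))
cv2.imwrite("pics/s4.png",cv2.resize(S["color"][170:290,310:470],(800,600),interpolation=cv2.INTER_CUBIC))
E
```

```text
[525.61 -90.5  247.04] [-0.03  1.   -0.  ] [ 0. -0. -1.] [0.8  0.57 5.25]
gauge 216.79527271344102 365.817890754531
rim x0 235.7450815789656 363.25867856937407
rim x+5 234.9173774974012 365.32810443991355
rim y+2 235.14604409036292 362.6647783200805
gauge [218.8 365.1] 0.78
handle_grip [201.6 364.5] 0.72
fixed_rim [234.1 363.3] 0.85
moving_rim [237.2 364.3] 0.65
catch_tin [288.6 356.6] 0.85
spindle [258.5 358. ] 0.73
```

View pics/s4.png

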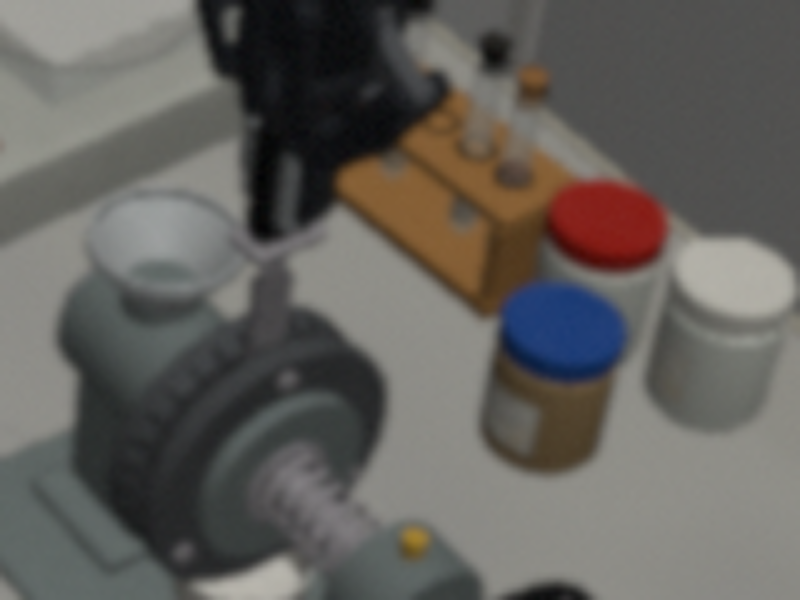

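```bash
python3 f.py 6; python3 -c "
from rig import ctrl
print(ctrl.finish_job())"
```

```text
mean [-0.259  0.013  5.536  0.004  0.045 -0.005] se [0.099 0.114 0.112 0.006 0.007 0.009] pos [525.63  -90.482 247.063] t 17.6833
the job is handed in; nothing more can be done
None
```

I lifted the gauge straight out of the stand by its handle and slid the leaf down between the mill plates in small steps. I handed the job in at 17.7 s with the gripper still holding the gauge at that depth.

**Last checks:**
- **Push:** the downward push was steady at about 6.4 N once the gauge's weight is added back, inside the 4–8 N snug range.
- **Sideways load:** the sideways force was within noise. The moment about x was about zero; a small 0.045 N m about y remained.
- **Uprightness:** the tool pointed straight down.
- **Position:** the last side picture shows the leaf between the plates near the middle of their top.
- **Gap:** the depth reads about 4.4–4.5 mm (from arm position, if the gauge sits in the fingers as planned).

**Less certain:**
- **Slight over-depth:** I ran two descent steps together, so the second was made without checking the first. The push was already about 4.5 N after the first, and the leaf then went about 1.8 mm deeper. The sprung plate may have given by up to roughly 0.15 mm; I did not measure its travel.
- **Midway along the top:** this is only good to about 2 mm. The side camera's points suggest the true middle may be 1–2 mm further along +x, while the top camera puts it within about 1 mm of where the leaf is. I left it there.
- **Bystanders:** I did not check the brush or the soil tin again at the end. The arm stayed well above both and the catch tin. The catch tin was still found under the plates.

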